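# Unlatch the slide cassette that belongs to the sample cup

## Task

Two slide cassettes are latched in the docking station, and a sample cup stands in front of one of them (a petri dish in front of the other). Take out the cassette that stands behind the sample cup: pinch its two side catches together so that they unhook, lift it upright until its underside is at least 5 cm above the top of the station's bays, and finish there, still holding it pinched by its catches, upright and motionless. Leave the other cassette latched in its bay and do not disturb the cup or the dish.

Things in the scene. Friction and masses are not known exactly. Their poses are not given: they have to be found in the camera images.
- station: White docking station fixed on the worktop: base plate 100 x 310 x 8 mm (x, y, z) with two bays centred at y = +85 mm and y = -85 mm. Each bay is an open-topped walled socket, 76 mm (x) by 68 mm (y) outside, its top 40 mm above the worktop. Its place and yaw vary. Origin: centre of the underside, on the worktop; y along the row of bays, x pointing away from the robot.
- cassette_a: One of two identical slide cassettes (loose, 0.12 to 0.22 kg): white open box 60 x 30 x 45 mm (x, y, z) with five upright glass slides, tops 76 mm above its underside, and an upright steel spring catch on its +y and -y sides. Latched in either bay; which cassette is in which bay varies. Origin: centre of its underside, 8 mm above the worktop at the start; axes parallel to the station's.
- cassette_a_center (a point): On this cassette's vertical middle line, half-way up the whole thing, 46 mm above its underside.
- cassette_a_grip (a point): On this cassette's vertical middle line, midway between the ribbed finger pads of its two catches, 78 mm above its underside (pads cover 66 to 90 mm, catch tops 92 mm). The pinch closes along the cassette's y axis. The catches' outer faces are 53 mm apart when out, 39 mm when fully in.
- cassette_a_left (a joint): How far (m) the catch on this cassette's +y side is pushed in: 0 out (locked), 0.007 fully in (stop); spring 1 N at first, 4.5 N fully in. Upright steel strip, 22 mm wide along x, 4 mm thick; a barb near its foot hooks under the bay's lip and is clear of it once fully in.
- cassette_a_right (a joint): How far (m) the catch on this cassette's -y side is pushed in: 0 out (locked), 0.007 fully in (stop); spring 1 N at first, 4.5 N fully in. Upright steel strip, 22 mm wide along x, 4 mm thick; a barb near its foot hooks under the bay's lip and is clear of it once fully in.
- cassette_b: One of two identical slide cassettes (loose, 0.12 to 0.22 kg): white open box 60 x 30 x 45 mm (x, y, z) with five upright glass slides, tops 76 mm above its underside, and an upright steel spring catch on its +y and -y sides. Latched in either bay; which cassette is in which bay varies. Origin: centre of its underside, 8 mm above the worktop at the start; axes parallel to the station's.
- cassette_b_center (a point): On this cassette's vertical middle line, half-way up the whole thing, 46 mm above its underside.
- cassette_b_grip (a point): On this cassette's vertical middle line, midway between the ribbed finger pads of its two catches, 78 mm above its underside (pads cover 66 to 90 mm, catch tops 92 mm). The pinch closes along the cassette's y axis. The catches' outer faces are 53 mm apart when out, 39 mm when fully in.
- cassette_b_left (a joint): How far (m) the catch on this cassette's +y side is pushed in: 0 out (locked), 0.007 fully in (stop); spring 1 N at first, 4.5 N fully in. Upright steel strip, 22 mm wide along x, 4 mm thick; a barb near its foot hooks under the bay's lip and is clear of it once fully in.
- cassette_b_right (a joint): How far (m) the catch on this cassette's -y side is pushed in: 0 out (locked), 0.007 fully in (stop); spring 1 N at first, 4.5 N fully in. Upright steel strip, 22 mm wide along x, 4 mm thick; a barb near its foot hooks under the bay's lip and is clear of it once fully in.
- cup_center (a point): Centre (half-way up) of the sample cup: a lilac tapered open cup with dark rim, 49 mm across, 64 mm tall. It stands loose on the worktop on the robot's side of one of the bays, some 105 mm from that bay's centre.
- dish_center (a point): Centre of the petri dish: low clear glass dish, 60 mm across, 13 mm tall, loose on the worktop in the same way before the other bay.

How it is judged:
On the way, in this order (a step that is already met when the one before it is completed fails the run):
1. both catches of the cassette behind the cup are pinched in by the fingers (((horizontal distance between cup_center and cassette_b_center above 0.15 m and value of joint each of cassette_a_left, cassette_a_right above 0.0045 m and contact force between the fingers and cassette_a above 1 N) or (horizontal distance between cup_center and cassette_a_center above 0.15 m and value of joint each of cassette_b_left, cassette_b_right above 0.0045 m and contact force between the fingers and cassette_b above 1 N))), for 0.1 s.
2. that cassette is held by its pinched catches, upright, its underside clear above the station's bays (((horizontal distance between cup_center and cassette_b_center above 0.15 m and value of joint each of cassette_a_left, cassette_a_right above 0.0045 m and contact force between the fingers and cassette_a above 1 N and height (world z) of cassette_a above 0.085 m and angle between cassette_a's own z axis and vertical below 0.26 rad and contact force between cassette_a and station below 0.1 N) or (horizontal distance between cup_center and cassette_a_center above 0.15 m and value of joint each of cassette_b_left, cassette_b_right above 0.0045 m and contact force between the fingers and cassette_b above 1 N and height (world z) of cassette_b above 0.085 m and angle between cassette_b's own z axis and vertical below 0.26 rad and contact force between cassette_b and station below 0.1 N))), for 0.2 s.
At the end, for the whole second after the job is handed in: The cassette behind the cup hangs in the fingers (over 1 N), both catches in over 4.5 mm, underside over 45 mm above the bays, tilt under 0.26 rad, under 0.03 m/s, off the station; the other cassette is within 10 mm of its start and upright; cup and dish within 30 mm of theirs (((horizontal distance between cup_center and cassette_b_center above 0.15 m and value of joint each of cassette_a_left, cassette_a_right above 0.0045 m and contact force between the fingers and cassette_a above 1 N and height (world z) of cassette_a above 0.085 m and angle between cassette_a's own z axis and vertical below 0.26 rad and contact force between cassette_a and station below 0.1 N and linear speed of cassette_a below 0.03 m/s and distance of cassette_b from where it was at the start of the episode below 0.01 m and angle between cassette_b's own z axis and vertical below 0.1 rad) or (horizontal distance between cup_center and cassette_a_center above 0.15 m and value of joint each of cassette_b_left, cassette_b_right above 0.0045 m and contact force between the fingers and cassette_b above 1 N and height (world z) of cassette_b above 0.085 m and angle between cassette_b's own z axis and vertical below 0.26 rad and contact force between cassette_b and station below 0.1 N and linear speed of cassette_b below 0.03 m/s and distance of cassette_a from where it was at the start of the episode below 0.01 m and angle between cassette_a's own z axis and vertical below 0.1 rad)) and distance of each of cup_center, dish_center from where it was at the start of the episode below 0.03 m); the arm keeps its last pose, push and grip.
It fails at once if the cassette that is not behind the cup is unlatched or shifted more than 10 mm ((horizontal distance between cup_center and cassette_a_center below 0.15 m and (distance of cassette_b from where it was at the start of the episode above 0.01 m or value of joint each of cassette_b_left, cassette_b_right above 0.0045 m)) or (horizontal distance between cup_center and cassette_b_center below 0.15 m and (distance of cassette_a from where it was at the start of the episode above 0.01 m or value of joint each of cassette_a_left, cassette_a_right above 0.0045 m))).
It fails at once if the cup or the dish is knocked over or pushed away by more than 30 mm (distance of any of cup_center, dish_center from where it was at the start of the episode above 0.03 m or angle between any of cup_center, dish_center's own z axis and vertical above 0.5 rad).
It also fails if it takes over 32 s, if anything falls off the work surface, if the arm or the gripper's body presses on something with over 40 N, if the wrist force passes 120 N, or if a joint passes its speed limit or range.

## Robot

A 7-joint arm with a two-finger parallel gripper is mounted at the origin on a cart in front of the work surface, level with it; the furniture and walls round the work are solid. World frame = base frame: x ahead of the robot, y to its left, z up, the work surface at z = 0. Lengths are in m, angles in rad, forces in N, time in s.
With the tool pointing down it reaches from about 0.425 to 0.825 m from the base axis. Payload 3.6 kg.
Tool frame: the origin (TCP) lies where the fingers leave the gripper's body, on its centre line; the fingertips stand 73 mm ahead of it and the grasp point (between the pads) lies 54 mm ahead of it; x points along the fingers, y is the direction in which the jaws open and shut, and the axes are right-handed (so a half turn about x gives the same grasp; the last joint's range is limited). The gripper opens to 85 mm and grips with 20 to 120 N. Pads are 22 mm wide; open, the fingers measure 114 mm over their backs; the gripper's body (76 mm by 85 mm) begins 54 mm behind the grasp point. The pads swing forward as they close: fully open they stand 13 mm farther back than shut.
Start: joints at [1.089, 0.615, -0.013, 1.423, 0.008, 1.103, -0.04], TCP at [0.286, -0.584, 0.304] pointing down, gripper open.
Joint ranges: [-3.12, 3.12], [-0.3, 2.06], [-1.34, 1.32], [0.26, 2.42], [-1.36, 4.5], [0.01, 1.98], [-2.84, 2.84]. Speed limits (rad/s): [2.79, 2.79, 3.14, 3.14, 3.14, 3.14, 3.14].

## Interface

Orientations are given as a unit quaternion [x, y, z, w].
In Python, from station import arm, snapshot, camera_info, ticket gives the robot as it stands. Calls block until the motion is done:
- arm.movep(position, orientation): joint-space move of the TCP to a pose.
- arm.line_to(position, velocity=0.15, ori=None): straight line of the TCP; ori=None keeps the orientation; velocity is the mean speed in m/s.
- arm.move_j(angles): joint-space move.
- arm.move_gripper(opening, effort=None): opening from 0.0 (shut) to 1.0 (fully open); effort is the grip in N (None keeps the last); returns when the fingers have stopped.
- arm.pause(seconds).
- arm.ik(position, orientation): joint angles nearest the present ones, or None.
- snapshot(name): name is "side" or "top"; returns the picture (384x512x3 uint8, blue, green, red); there is no depth.
- camera_info(name): a dict with "fx", "fy", "cx", "cy" (pixels), "R" (3x3) and "t" (3): a world point X has camera coordinates R X + t. Camera axes: x right, y down, z forward; pixel columns grow to the right and rows downward; lengths in m; the calibration is good to about 2 mm. A picture is of the moment at which its call begins. camera_info takes no time and is no camera call.
A pose or a line that the arm cannot do raises arm.MotionError and nothing moves.
- ticket.finish_job(): hands the job in, once; it reports no verdict.
Readings, each from a call of its own:
- arm.read_time(): time.
- arm.read_joint_positions(): joint angles.
- arm.read_dq(): joint speeds.
- arm.read_effort(): joint torques, N m.
- arm.read_tool_pos(): TCP position.
- arm.read_eef_rot(): TCP orientation.
- arm.read_ft_force(): force on the tool from outside, world axes, zero at the start.
- arm.read_wrist_torque(): the same for the moment, N m.
- arm.read_opening(): opening from 0.0 (shut) to 1.0 (fully open).
Only numpy, scipy, OpenCV 4.12 (cv2) and the standard library are available. Lean on these libraries where they do the work, as an engineer would, in place of code of your own. Each camera call takes 0.05 s, during which the arm holds its last target.

## Working session

There is one attempt and no reset: what is moved stays moved. The work goes in short steps, each a Python script; the robot and the scene stay as the last script left them, time stands still between calls to the robot, and variables do not carry over. Pictures are saved under pics/ and viewed, and the job is handed in when it is done.

```bash
mkdir -p pics; ls; python3 - <<'E'
from station import arm, snapshot, camera_info
import cv2
for n in("side","top"):
    cv2.imwrite(f"pics/{n}0.png",snapshot(n)); print(n,camera_info(n))
print(arm.read_time(),arm.read_eef_rot(),arm.read_tool_pos())
E
```

```text
pics
side {'fx': 411.1461108682597, 'fy': 411.1461108682597, 'cx': 248.16484081053866, 'cy': 193.53986154617306, 'R': array([[-0.9634772 , -0.26772174, -0.00606304],
       [-0.16231878,  0.60186116, -0.78193079],
       [ 0.21298898, -0.75238834, -0.62333577]]), 't': array([0.52208966, 0.1537772 , 0.81634462])}
top {'fx': 480.77350286956323, 'fy': 480.77350286956323, 'cx': 258.8885606222963, 'cy': 179.37926511874963, 'R': array([[ 0.0162886 , -0.99981139,  0.01057701],
       [-0.99056585, -0.01757572, -0.13590582],
       [ 0.13606609, -0.00826351, -0.9906653 ]]), 't': array([0.01051118, 0.51696707, 1.0356269 ])}
0.1 [-0.68861341 -0.16057064  0.6890203  -0.15899579] [ 0.28590211 -0.58317728  0.30285333]
```

View pics/side0.png

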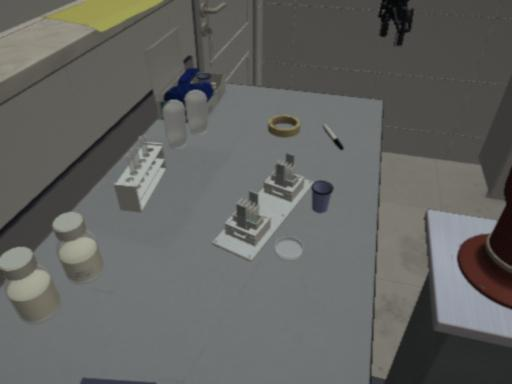

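View pics/top0.png

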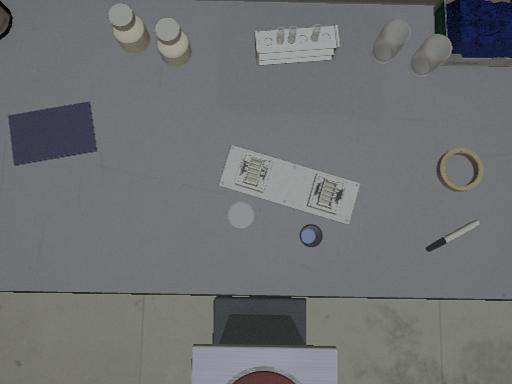

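The side view shows the cup at (321,197), in front of the far bay at (285,184). In the top view that is the right-hand bay at (328,193), with the cup at (311,236). The dish, at (241,215), is in front of the left-hand bay. I'll enlarge these areas.

```bash
python3 - <<'E'
import cv2
t=cv2.imread("pics/top0.png"); s=cv2.imread("pics/side0.png")
cv2.imwrite("pics/top0c.png",cv2.resize(t[140:230,212:367],None,fx=5,fy=5,interpolation=cv2.INTER_CUBIC))
cv2.imwrite("pics/side0c.png",cv2.resize(s[145:265,205:345],None,fx=5,fy=5,interpolation=cv2.INTER_CUBIC))
E
```

```text
(no output)
```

View pics/top0c.png

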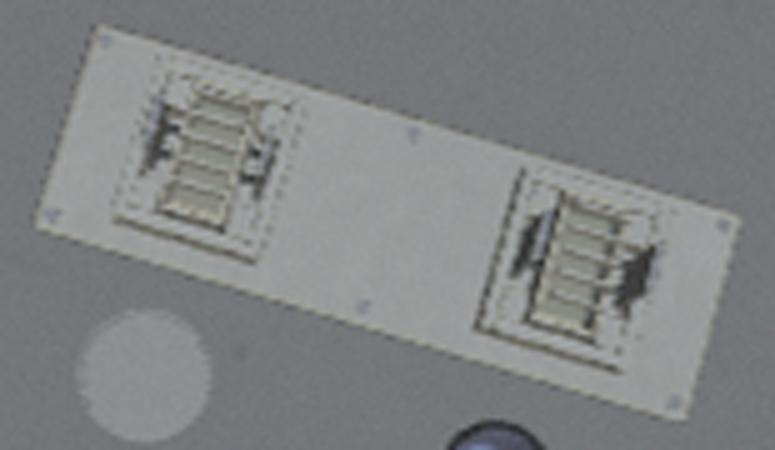

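View pics/side0c.png

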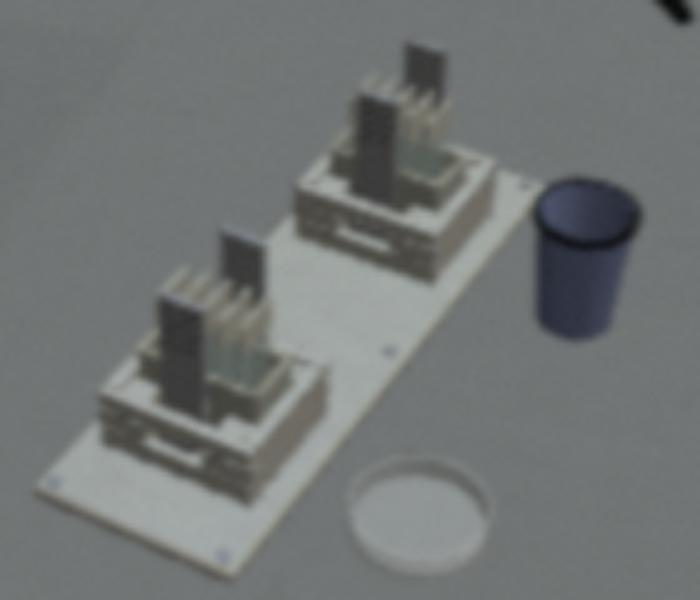

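Top crop: plate corners at (97,25), (742,217), (687,420) and (35,228). Side crop: catch top corners for the target are (357,92), (400,98) for the near catch and (405,43), (447,52) for the far one. I'll fit the station pose to these points.

```bash
cat > h.py <<'E'
import numpy as np
from station import arm, snapshot, camera_info
def proj(n,X):
    c=camera_info(n); p=c['R']@np.asarray(X,float)+c['t']; return np.array([c['fx']*p[0]/p[2]+c['cx'],c['fy']*p[1]/p[2]+c['cy']])
def back(n,uv,z):
    c=camera_info(n); d=c['R'].T@np.array([(uv[0]-c['cx'])/c['fx'],(uv[1]-c['cy'])/c['fy'],1]); o=-c['R'].T@c['t']
    return o+d*(z-o[2])/d[2]
def crop(x,y,x0,y0,k=5): return np.array([(x+.5)/k-.5+x0,(y+.5)/k-.5+y0])
E
python3 - <<'E'
from h import *
from scipy.optimize import least_squares
T=[crop(*p,212,140) for p in((97,25),(742,217),(687,420),(35,228))]
L=[(.05,.155),(.05,-.155),(-.05,-.155),(-.05,.155)]
W=[back('top',p,.008) for p in T]
for w in W: print(w)
print([np.linalg.norm(W[i]-W[(i+1)%4]) for i in range(4)])
S=[crop(*p,205,145) for p in((37,490),(235,578))]
print('side base',[back('side',p,.008)for p in S])
K=[crop(*p,205,145) for p in((357,92),(400,98),(405,43),(447,52))]
kw=[back('side',p,.100) for p in K]; print('catch',kw,np.mean(kw,0))
K2=[crop(*p,205,145) for p in((160,293),(203,302),(222,232),(267,240))]
kw2=[back('side',p,.100) for p in K2]; print('catch other',np.mean(kw2,0))
def xf(q,l): c,s=np.cos(q[2]),np.sin(q[2]); return (q[0]+c*l[0]-s*l[1],q[1]+s*l[0]+c*l[1])
def r(q): return np.concatenate([proj('top',(*xf(q,l),.008))-p for l,p in zip(L,T)])
q=least_squares(r,[.6,0,-.2]).x; print(q,r(q).round(2))
tgt=xf(q,(0,-.085)); print('target',tgt,'other',xf(q,(0,.085)))
for p in T: pass
print('cup',back('top',(311,235),.064),back('side',crop(587,212,205,145),.064))
print('dish',back('top',crop(144,375,212,140),.013))
for l in((.011,-.085+.0265),(-.011,-.085+.0265),(.011,-.085-.0265),(-.011,-.085-.0265)):
    u=proj('side',(*xf(q,l),.1)); print((u-[205,145])*5)
for l in((0,-.085),(0,-.085+.0265),(0,-.085-.0265)):
    u=proj('top',(*xf(q,l),.1)); print('top',(u-[212,140])*5)
E
```

```text
[0.60025594 0.08470084 0.008     ]
[ 0.51619942 -0.21231249  0.008     ]
[ 0.42318166 -0.18624936  0.008     ]
[0.50543937 0.11065693 0.008     ]
[np.float64(0.30867850252289036), np.float64(0.09660015263341702), np.float64(0.30809036700226206), np.float64(0.09830513706308878)]
side base [array([0.5967777 , 0.08867199, 0.008     ]), array([0.50275436, 0.11465605, 0.008     ])]
catch [array([ 0.50449098, -0.10565526,  0.1       ]), array([ 0.48452653, -0.10600337,  0.1       ]), array([ 0.4914542 , -0.15162169,  0.1       ]), array([ 0.4708577 , -0.14912463,  0.1       ])] [ 0.48783235 -0.12810124  0.1       ]
catch other [0.53390321 0.03303618 0.1       ]
[ 0.51131659 -0.05080146 -0.27271378] [-0.12 -0.41  0.53 -0.65  0.16  0.79 -0.57  0.22]
target (np.float64(0.4884221911098025), np.float64(-0.13266015320868013)) other (np.float64(0.5342109962800905), np.float64(0.031057241472146016))
cup [ 0.39485889 -0.09368548  0.064     ] [ 0.39361647 -0.09073906  0.064     ]
dish [0.43903256 0.05942015 0.013     ]
[353.56032224  84.18635731]
[396.24383657  98.05777571]
[406.10530305  30.32741356]
[447.71985505  43.19610799]
top [598.71589319 249.31034491]
top [537.67924745 231.28399179]
top [659.84504152 267.36401742]
```

Target cassette: about (0.488, −0.130), yaw −0.273. The two cameras agree to about 4 mm, the plate measures 309×97 mm (real size 310×100), and the cup is 0.10 m away, all as expected. Next I'll move above it.

```bash
cat >> h.py <<'E'
from scipy.spatial.transform import Rotation as Ro
YAW=-.2727; C=np.array([.488,-.1305]); J=np.array([-np.sin(YAW),np.cos(YAW),0])
def quat(s=1):
    x=np.array([0,0,-1.]); y=s*J; return Ro.from_matrix(np.c_[x,y,np.cross(x,y)]).as_quat()
E
python3 - <<'E'
from h import *
import cv2
best=None
q0=arm.read_joint_positions()
for s in(1,-1):
    q=arm.ik([*C,.30],quat(s)); print(s,q)
    if q is not None and (best is None or np.abs(np.array(q)-q0).max()<best[0]): best=(np.abs(np.array(q)-q0).max(),s)
s=best[1]; print('use',s)
arm.movep([*C,.30],quat(s)); arm.move_gripper(1.0,30)
arm.line_to([*C,.195],.15)
print(arm.read_time(),arm.read_tool_pos(),arm.read_ft_force())
i=snapshot('side'); cv2.imwrite('pics/side1.png',i); cv2.imwrite("pics/side1c.png",cv2.resize(i[85:225,205:345],None,fx=4,fy=4,interpolation=cv2.INTER_CUBIC))
i=snapshot('top'); cv2.imwrite("pics/top1.png",i)
E
```

```text
1 [ 0.68539993  0.46898279 -0.68396836  1.82743738  0.35353185  0.97003719
  1.14907735]
-1 [ 0.1618555   0.39596365  0.0791078   1.84299968 -0.03879439  0.90410855
 -1.58463398]
use 1
2.9667 [ 0.4886063  -0.13040499  0.19564973] [ 0.58500709 -0.1463454  -0.23387283]
```

View pics/side1c.png

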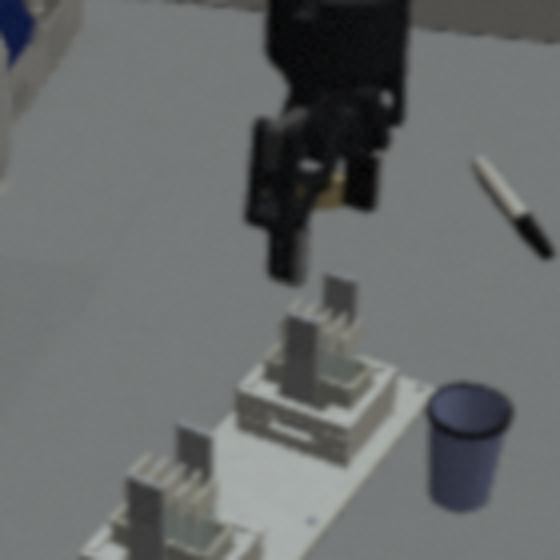

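View pics/top1.png

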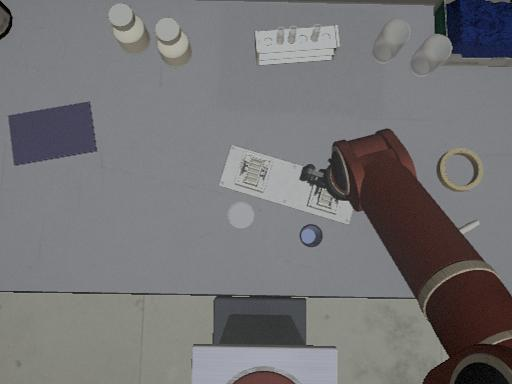

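In the side crop, the fingers are open above the cassette: near fingertip (287,280), near catch top (303,318), far catch (340,280). The cup is clear at (470,440). I'll go down and close partway.

```bash
python3 - <<'E'
from h import *
import cv2
arm.line_to([*C,.140],.08)
print(arm.read_time(),arm.read_tool_pos(),arm.read_ft_force())
f0=np.array(arm.read_ft_force())
arm.move_gripper(.66,20)
print(arm.read_opening(),np.array(arm.read_ft_force())-f0)
i=snapshot('side'); cv2.imwrite("pics/side2c.png",cv2.resize(i[105:225,225:345],None,fx=5,fy=5,interpolation=cv2.INTER_CUBIC))
for o in (.60,.55,.52,.5):
    arm.move_gripper(o,20)
    f=np.array(arm.read_ft_force())-f0
    print(o,arm.read_opening(),f.round(2),'along jaw',f@J)
    if abs(f@J)>8: break
print(arm.read_time())
E
```

```text
3.9083 [ 0.48831164 -0.13041608  0.14026137] [ 0.19099033 -0.19821523  0.31855844]
0.6592662846068684 [-0.23437623  0.86321836 -0.50342403]
0.6 0.6056569313844989 [ 0.5  -0.98  1.25] along jaw -0.8115429777978755
0.55 0.5485205872056568 [-0.54 -1.03  2.63] along jaw -1.1349476480744267
0.52 0.5230189558613914 [-0.8  -0.28  4.56] along jaw -0.48651669680581244
0.5 0.5012378626820233 [-0.68 -0.43  5.61] along jaw -0.599703090707595
5.2417
```

View pics/side2c.png

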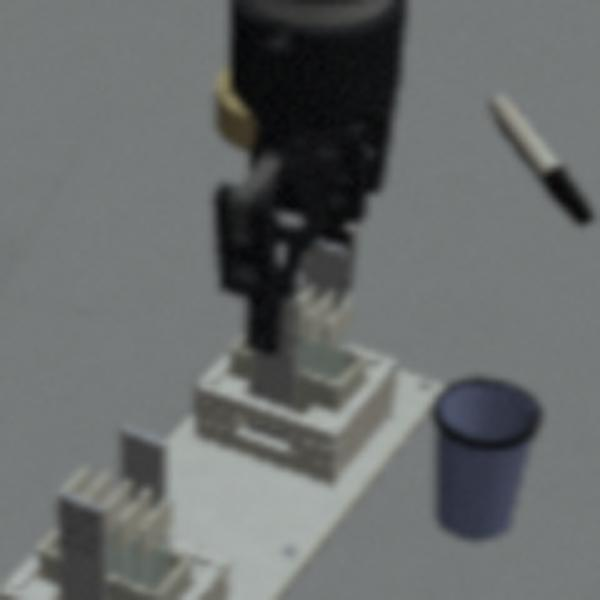

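The near finger sits on the catch at crop (265,335), offset by no more than a couple of mm. The side forces are balanced at −0.6 N. The upward force is the pads swinging forward. I'll finish the pinch.

```bash
python3 - <<'E'
from h import *
import cv2
for o,e in ((.46,20),(.40,40)):
    arm.move_gripper(o,e)
    f=np.array(arm.read_ft_force())
    print(o,arm.read_opening(),f.round(2),'along jaw',f@J)
arm.pause(.3)
print(arm.read_time(),arm.read_opening(),arm.read_ft_force(),arm.read_tool_pos())
i=snapshot('side'); cv2.imwrite("pics/side3c.png",cv2.resize(i[105:225,225:345],None,fx=5,fy=5,interpolation=cv2.INTER_CUBIC))
E
```

```text
0.46 0.457324417287492 [-0.58 -3.21  6.47] along jaw -3.250077721942949
0.4 0.40900515696396095 [-2.62 -2.33 12.89] along jaw -2.948705449543852
5.9833 0.4017058631980656 [-3.09837692 -3.13438034 13.00482294] [ 0.48797116 -0.13153765  0.14111482]
```

View pics/side3c.png

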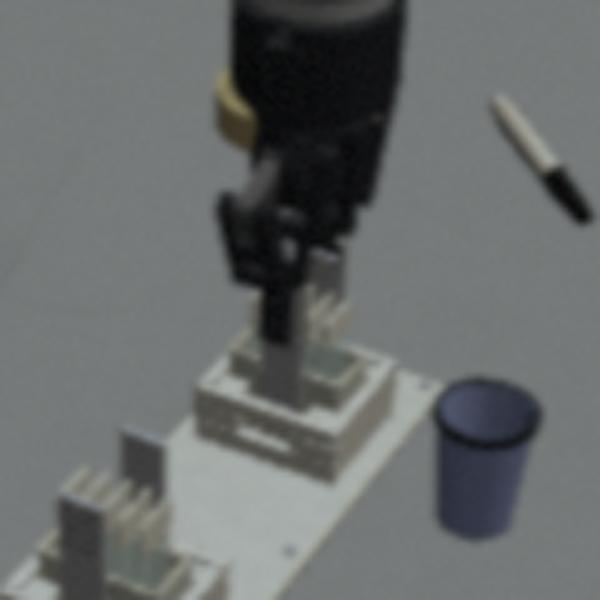

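The fingers reached the commanded 0.40, so I'll command further in to be sure the effort limit is what stops them.

```bash
python3 - <<'E'
from h import *
for o in (.35,.25):
    arm.move_gripper(o,40)
    f=np.array(arm.read_ft_force())
    print(o,arm.read_opening(),f.round(2),'along jaw',f@J,arm.read_tool_pos())
E
```

```text
0.35 0.3962587473131991 [-2.68 -2.12 13.9 ] along jaw -2.763435609037198 [ 0.48797105 -0.13149295  0.14132706]
0.25 0.39586612359734946 [-3.8  -3.63 14.49] along jaw -4.516575451583113 [ 0.48798307 -0.13150663  0.14134301]
```

The fingers now stall at 0.396, which means both catches are at their stops. I'll lift slightly, check, then continue.

```bash
python3 - <<'E'
from h import *
import cv2
p=arm.read_tool_pos()
for z in (.150,.160):
    arm.line_to([*C,z],.04)
    f=np.array(arm.read_ft_force()); print(z,arm.read_opening(),f.round(2),np.round(arm.read_tool_pos(),4))
i=snapshot('side'); cv2.imwrite("pics/side4c.png",cv2.resize(i[105:225,225:345],None,fx=5,fy=5,interpolation=cv2.INTER_CUBIC))
print(arm.read_time())
E
```

```text
0.15 0.3880241015516826 [-0.42 -1.29 -1.88] [ 0.4878 -0.1305  0.1497]
0.16 0.3891349515520213 [-0.58  0.29 -1.26] [ 0.4882 -0.1305  0.1603]
7.3167
```

View pics/side4c.png

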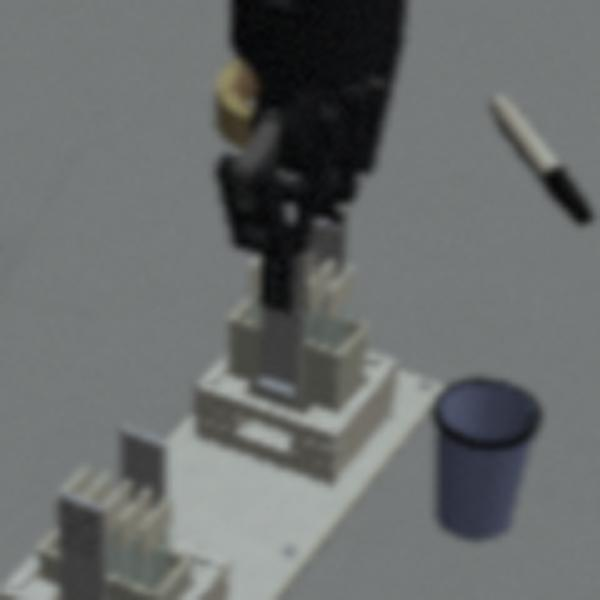

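The cassette is rising out of the bay: the box wall is taller above the bay at (340,375), the barb shows at (278,385), and the force is just the weight. I'll continue the lift.

```bash
python3 - <<'E'
from h import *
import cv2
arm.line_to([*C,.248],.06); arm.pause(.4)
print(arm.read_time(),arm.read_opening(),arm.read_ft_force(),arm.read_tool_pos(),np.abs(arm.read_dq()).max())
i=snapshot('side'); cv2.imwrite("pics/side5c.png",cv2.resize(i[75:265,205:345],None,fx=3,fy=3,interpolation=cv2.INTER_CUBIC))
cv2.imwrite("pics/top5.png",snapshot('top'))
z=.248-.141+.008
for l in((-.03,.015),(.03,.015),(-.03,-.015)):
    c,s=np.cos(YAW),np.sin(YAW); X=[C[0]+c*l[0]-s*l[1],C[1]+s*l[0]+c*l[1],z]
    print('expect bottom corner in crop',(proj('side',X)-[205,75])*3)
E
```

```text
9.3333 0.39067782364220305 [-1.03041552  0.41477524 -3.21406355] [ 0.48798811 -0.13048992  0.24794504] 0.0027780186024785832
expect bottom corner in crop [268.32978981 253.81673371]
expect bottom corner in crop [198.01562085 231.60990387]
expect bottom corner in crop [285.6538285  234.98011621]
```

View pics/side5c.png

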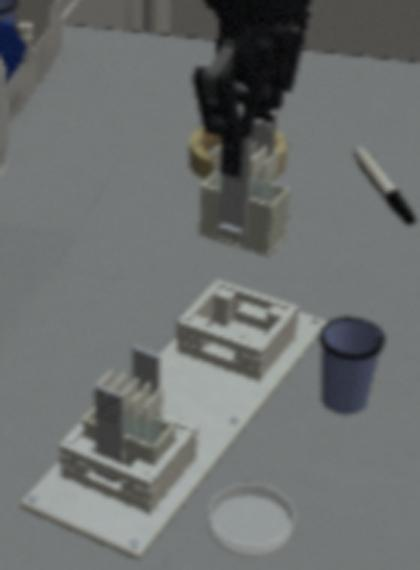

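View pics/top5.png

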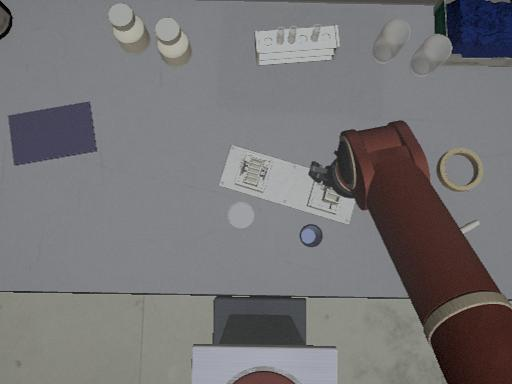

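The cassette hangs upright. Its bottom corner is at (268,253), where I predicted (268,254) for an underside at about 0.115 m. The cup, dish and other cassette haven't moved. I'll check for slip once, then hand in.

```bash
python3 - <<'E'
from h import *
from station import ticket
import cv2
arm.pause(.5)
i=snapshot('side'); j=cv2.imread("pics/side5c.png")
k=cv2.resize(i[75:265,205:345],None,fx=3,fy=3,interpolation=cv2.INTER_CUBIC)
print(arm.read_time(),arm.read_opening(),arm.read_tool_pos(),cv2.absdiff(j,k).max(),cv2.absdiff(j,k).mean())
ticket.finish_job()
E
```

```text
9.9833 0.3885214900614516 [ 0.48799609 -0.13048026  0.24799284] 17 0.6783625730994152
the job is handed in; nothing more can be done
```

I took out the cassette behind the sample cup, the one in the −y bay, and handed the job in at about 10 s with it held pinched by its catches. No verdict was reported.

- **Pinch:** the fingers stalled at opening 0.396 with 40 N effort and stayed at 0.39 through the lift. I took that as both catches at their stops, since the catch positions can't be read directly.
- **Lift:** the underside is at about z = 0.115 m, roughly 7.5 cm above the bays. The cassette's bottom corner appeared in the side picture within 1 pixel of where I predicted it for that height, and it looked upright.
- **Stillness:** two side pictures over half a second apart matched apart from image noise, so it was not slipping. The joints were practically still.
- **Surroundings:** in the last pictures the other cassette was still seated in its bay, and the cup and dish had not visibly moved.
- **Disagreements:** the two cameras differed by up to about 4 mm on the cassette's position, so I used a point in between. Sideways force while pinching stayed under 5 N. Upward force reached about 14 N as the pads swung forward, and it disappeared once the cassette came free.

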